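# Seat the gauge plate on the three-ball nest and trip the wobble stick

### The arm

A 7-joint arm with a two-finger parallel gripper is mounted at the origin on a cart in front of the work surface, level with it; the furniture and walls round the work are solid. World frame = base frame: x ahead of the robot, y to its left, z up, the work surface at z = 0. Lengths are in m, angles in rad, forces in N, time in s.
With the tool pointing down it reaches from about 0.4 to 0.9 m from the base axis. Payload 5.5 kg.
Tool frame: the origin (TCP) lies at the very end of the fingers, on their centre line; the grasp point (between the pads) lies 19 mm behind it (r.hold_point_z is the distance from the TCP to the grasp point, in m); z points along the fingers, y is the line along which they close (so a half turn about z gives the same grasp; the last joint's range is limited). The gripper opens to 92 mm and grips with 3 to 60 N. Pads are 19 mm wide; open, the fingers measure 130 mm over their backs; the gripper's body (75 mm by 190 mm) begins 47 mm behind the grasp point.
Start: joints at [-0.849, 0.501, -0.427, 1.55, 0.221, 1.138, -0.21], TCP at [0.288, 0.583, 0.196] pointing down, gripper open.
Joint ranges: [-2.88, 2.88], [-0.31, 2.03], [-1.54, 1.56], [0.2, 2.42], [-1.41, 4.55], [0.19, 2.02], [-2.57, 2.57]. Speed limits (rad/s): [2.57, 2.57, 3.14, 3.14, 3.14, 3.14, 3.14].

### API

Orientations are given as a unit quaternion [x, y, z, w].
In Python, from cell import r gives the robot as it stands.
- The arm moves only by the tool apply_moves, never from a script. Its argument "steps" is one flat list of numbers, 7 for each row, row after row: the turn, a rotation vector about the tool's x, y, z in degrees, then the shift along the tool's x, y, z in m, then the gripper command: -1 is shut, 1 is fully open, values between are in proportion. A call has 1 to 12 rows; each row is the pose to reach, as a shift and turn from the pose commanded when the call began, along the tool's axes at that moment; what a row does not reach only later rows make up. A row lasts 1/8 s, in which the tool goes at most 62.5 mm and 10.7 degrees, less where a joint would pass 70% of its speed; a pose out of reach is approached as far as the arm can. A call with a gripper value outside its range is refused whole. The fingers move at their own pace and stop on an object; the grip force is fixed at half the most. Time passes only in rows, so rows that repeat a pose let the fingers close. It gives the time, the measured TCP pose, the force, the opening and the grip force at its end, in the units of the state.
- r.sense(): the state, without advancing time (a new reading comes with each control period).
- r.get_image(name): name is "scene" or "top" or "wrist"; returns a dict with "pixels" (420x560x3 uint8, blue, green, red), "fx", "fy", "cx", "cy" (pixels), "k1" (the pictures are not rectified: a ray, as slopes to the right and down, at radius r is drawn at 1 + k1 r^2 times it, then the intrinsics apply), "extrinsics" (4x4, takes a point from camera to world coordinates). Camera axes: x right, y down, z forward; pixel columns grow to the right and rows downward; lengths in m; the calibration is good to about 2 mm. A picture is of the moment at which its call begins. There is no depth.
- r.finish_job(): hands the job in; it is judged then, once.
Trained networks look in a picture, given as the dict that the camera call returned (one of the last four; its "shot" number tells which), for a name from the list of things; names that differ only in an ending like _2 or _b are one class to them, and where a whole thing is asked for, a point or a joint stands for the part that bears it (a point fixed in the world has none). Each returns a list of dicts, best first, with "confidence" (0 to 1); they miss things now and then, are a little off and sometimes report something else, mostly with a low value. They report only what shows in the picture. A call takes as long as a camera call. They do not tell look-alikes from the thing itself.
- r.masks_of(query, picture): "pixels" (420x560 bool, what is visible of it) and "position" ([column, row] in pixels, amid what is visible of it).
The state is a dict: "t": time; "q": joint angles; "joint_velocities": joint speeds; "joint_torque": joint torques, N m; "ee_pos": TCP position; "tcp_rot": TCP orientation; "force": force on the tool from outside, world axes, zero at the start; "wrist_torque": the same for the moment, N m; "opening": opening from 0.0 (shut) to 1.0 (fully open); "grip_force": force on a finger pad.
Only numpy, scipy, OpenCV 4.12 (cv2) and the standard library are available. Lean on these libraries where they do the work, as an engineer would, in place of code of your own. Each camera call takes 0.05 s, during which the arm holds its last target. There are 200 camera calls.

### The job

Set the grey plate with the green step gauge on the three-ball nest, gauge end over the single ball, and press it down past the two brass spring plungers until it is pulled fully home; do not drop it, and let go. Only once it is home, push the red-topped wobble stick sideways until its switch trips, and let it spring back upright. Leave the steel dome and orange cap where they are.

Things in the scene. Friction and masses are not known exactly. Their poses are not given: they have to be found in the camera images.
- plate: Loose grey plate, x -60 to +96 mm, y -65 to +65 mm, 10 mm thick, 0.3 to 0.5 kg, long edges rounded. Origin: on the orange grip lug's axis, level with the undersides of its pins (z 0 on the bench), 16 mm below the plate's top face. x points from the lug to the green step gauge fixed on it (43 x 82 mm, 34 mm high, centred at x 72 mm), z up. A dark steel bar at x -47 mm balances it.
- plate_pins (a point): Centre of the plate's underside pins: 4 mm above the plate's origin. Three pairs of 8 mm steel pins lie on radial lines at 0, 120 and 240 degrees from plate +x, 42 mm out; each pair straddles one ball and centres itself from about 4 mm off.
- plate_lug (a point): Middle of the upright orange grip lug on the plate: 30 mm along plate x, 18 mm along plate y (grip across y), from 20 to 66 mm above the plate's origin; this point is 45 mm above it.
- nest: Fixed aluminium nest, base 135 x 130 x 12 mm. Origin: centre of the ball circle, at bench height. Three 16 mm steel balls, 42 mm from the origin at 0, 120 and 240 degrees from nest +x, centres 22 mm above the bench. x points to the single ball, which goes under the gauge end of the plate; the other two balls lie toward -x.
- plunger_nose (a point): Brass round nose of the spring plunger at nest +y (68 mm from the nest's centre, 44 mm above the bench); a second one mirrors it at -y. Each sits in a blue block 76 to 98 mm from the centre, 52 mm high. The plate's long edges stop on the noses about 12 mm too high; some 10 N down on the lug (besides the weight) snaps them past, and over the last 6 mm the noses push the plate home.
- nest_seat (a point): Where the plate's origin lies when fully home: on the nest's axis, 26.9 mm above the bench, axes as the nest's.
- stick: Wobble stick of a fixed yellow switch (base 46 x 46 mm, body 62 mm high). Origin: its pivot, 60 mm above the bench; z along the stick, vertical at rest. 7 mm rod, red ball knob on top. Leans in any direction up to 0.55 rad with 1 to 2 N at the knob and springs back; the switch trips beyond a lean of 0.35 rad (29 mm sideways at the knob).
- stick_knob (a point): Centre of the stick's red ball knob, 20 mm in diameter, 85 mm from the pivot, 145 mm above the bench when upright.
- steel_dome: Bystander: steel dome, 66 mm wide, 50 mm high, origin centre of the underside. Leave alone.
- orange_cap: Bystander: orange cap, 42 mm wide, 36 mm high, origin centre of the underside. Leave alone.
Not all that is in view belongs to the job. Of the things like the part that bears stick, leave any that is white; of the rest the larger one is meant.

How it is judged:
On the way, in this order (a step that is already met when the one before it is completed fails the run):
1. the plate is fully home on the three balls, the right way round, and released (distance between plate and nest_seat below 0.003 m and angle between the x axis of plate and the x axis of nest, either way round below 0.05 rad and angle between plate's own z axis and vertical below 0.035 rad and contact force between the fingers and plate below 0.1 N), for 0.3 s.
2. the wobble stick leans more than 0.35 rad while the plate is home (distance between plate and nest_seat below 0.003 m and angle between the x axis of plate and the x axis of nest, either way round below 0.05 rad and angle between plate's own z axis and vertical below 0.035 rad and angle between stick's own z axis and vertical above 0.35 rad), for 0.1 s.
At the end, for the whole second after the job is handed in: The plate rests fully home: its origin within 3 mm of the seat point, its x axis within 0.05 rad of the nest's, tilted less than 0.035 rad, at rest; the wobble stick has been tripped after that and has sprung back to within 0.1 rad of vertical (distance between plate and nest_seat below 0.003 m and angle between the x axis of plate and the x axis of nest, either way round below 0.05 rad and angle between plate's own z axis and vertical below 0.035 rad and linear speed of plate below 0.02 m/s and angle between stick's own z axis and vertical below 0.1 rad); the robot touches nothing.
It fails at once if the wobble stick is tripped (over 0.35 rad) while the plate is not home (angle between stick's own z axis and vertical above 0.35 rad and not (distance between plate and nest_seat below 0.003 m and angle between the x axis of plate and the x axis of nest, either way round below 0.05 rad and angle between plate's own z axis and vertical below 0.035 rad)).
It fails at once if the plate is dropped (faster than 0.8 m/s while not held) (linear speed of plate above 0.8 m/s and contact force between the fingers and plate below 0.1 N).
It fails at once if the steel dome is moved more than 20 mm (distance of steel_dome from where it was at the start of the episode above 0.02 m).
It fails at once if the orange cap is moved more than 20 mm (distance of orange_cap from where it was at the start of the episode above 0.02 m).
It also fails if it takes over 69 s, if anything falls off the work surface, if the arm or the gripper's body presses on something with over 40 N, if the wrist force passes 120 N, or if a joint passes its speed limit or range.

## Working session

There is one attempt and no reset: what is moved stays moved. The work goes in short steps, Python scripts to look and compute and a tool call to move; the robot and the scene stay as the last step left them, time stands still between calls to the robot, and variables do not carry over. Pictures are saved under pics/ and viewed, at most 10 in all, crops included, and the job is handed in when it is done.

Besides the shell and the picture viewer there is one more tool, called after "Emit:" by a JSON object that holds its "fn" and its "kwargs", one argument or row to a line. apply_moves: Moves the arm, as the interface text tells. Its arguments: {"type":"object","properties":{"steps":{"type":"array","items":{"type":"number"}}},"required":["steps"]}

```bash
mkdir -p pics; ls
python3 - <<'E'
from cell import r
import cv2,numpy as np
s=r.sense();print(s['t'],s['ee_pos'],s['tcp_rot'],s['force'],s['opening'],r.hold_point_z)
for n in("scene","top"):
    p=r.get_image(n);cv2.imwrite(f"pics/{n}0.png",p["pixels"]);print(n,p["fx"],p["k1"],np.round(p["extrinsics"],3).tolist())
    for q in("plate","plate_lug","nest","plunger_nose","stick","stick_knob","steel_dome","orange_cap"):
        print(q,[(round(d["confidence"],2),np.round(d["position"]).tolist(),int(d["pixels"].sum())) for d in r.masks_of(q,p)])
E
```

```text
pics
0.0 [0.28756451 0.58208147 0.19508109] [ 2.27371498e-01  9.73807606e-01 -9.36349984e-04 -2.66607557e-04] [-0.33372928 -0.21366604 -0.57928456] 0.9998368528495979 0.0188
scene 478.3575757642466 -0.09919513829769346 [[0.639, -0.466, 0.612, -0.098], [-0.769, -0.41, 0.491, -0.8], [0.022, -0.784, -0.62, 0.749], [0.0, 0.0, 0.0, 1.0]]
plate [(0.56, [181.0, 204.0], 2135)]
plate_lug [(0.96, [183.0, 202.0], 2068)]
nest [(0.57, [294.0, 221.0], 2719)]
plunger_nose []
stick [(0.71, [230.0, 226.0], 152), (0.68, [374.0, 236.0], 65), (0.49, [180.0, 204.0], 2094), (0.46, [379.0, 317.0], 88)]
stick_knob [(0.64, [224.0, 218.0], 137), (0.42, [373.0, 231.0], 115)]
steel_dome [(0.66, [340.0, 281.0], 840)]
orange_cap [(0.87, [273.0, 283.0], 437)]
top 505.0435652826424 -0.031138324370856285 [[-0.036, -0.974, 0.225, 0.252], [-0.999, 0.034, -0.011, -0.265], [0.003, -0.225, -0.974, 1.358], [0.0, 0.0, 0.0, 1.0]]
plate [(0.72, [180.0, 235.0], 2791)]
plate_lug [(0.58, [180.0, 236.0], 2743)]
nest [(0.58, [278.0, 189.0], 2685)]
plunger_nose []
stick [(0.61, [353.0, 173.0], 45), (0.45, [257.0, 246.0], 51), (0.38, [276.0, 188.0], 2658)]
stick_knob [(0.61, [355.0, 171.0], 40), (0.51, [264.0, 250.0], 53)]
steel_dome [(0.65, [352.0, 218.0], 463)]
orange_cap [(0.63, [316.0, 258.0], 193)]
```

View pics/scene0.png

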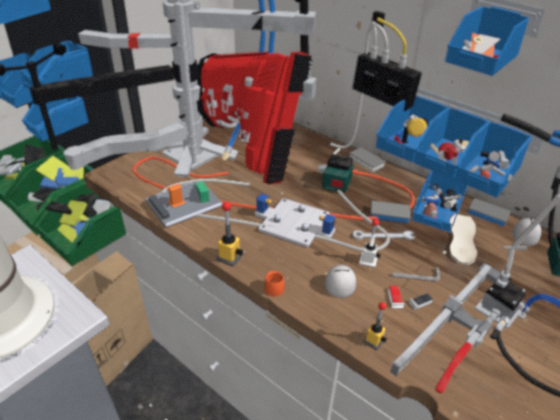

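View pics/top0.png

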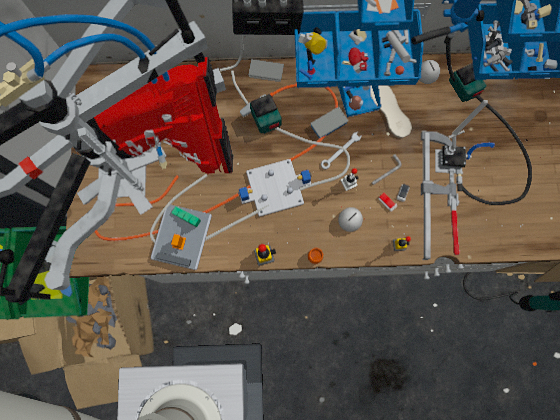

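The pictures show three wobble sticks. They are the yellow one at scene (228,240) / top (264,252), the white one at scene (370,250) / top (349,180), and a smaller yellow one at scene (377,332) / top (401,243). White is excluded and the larger of the two yellow ones is meant, so it should be the one at top (264,252). I'll check that with a crop. The plate is at top (180,237), the nest at top (275,187), the dome at (350,218) and the cap at (316,257).

```bash
cat > h.py <<'E'
import numpy as np,cv2
from scipy.spatial.transform import Rotation as R
def ray(p,uv):
    x=np.array([(uv[0]-p["cx"])/p["fx"],(uv[1]-p["cy"])/p["fy"]]);y=x.copy()
    for _ in range(20): y=x/(1+p["k1"]*(y@y))
    E=np.asarray(p["extrinsics"]);return E[:3,3],E[:3,:3]@np.array([*y,1.])
def at(p,uv,z):
    o,d=ray(p,uv);return o+d*(z-o[2])/d[2]
def proj(p,P):
    E=np.asarray(p["extrinsics"]);c=(np.atleast_2d(P)-E[:3,3])@E[:3,:3]
    s=c[:,:2]/c[:,2:];s=s*(1+p["k1"]*(s**2).sum(1,keepdims=True))
    return s*[p["fx"],p["fy"]]+[p["cx"],p["cy"]]
E
python3 - <<'E'
from cell import r
from h import *
t=r.get_image("top");s=r.get_image("scene")
def f(n,a): print(n,np.round(a,3))
# plate corners top (z=.016): guesses from picture
for uv in[(173,203),(212,209),(192,269),(151,261)]: f("plate",at(t,uv,.016))
f("lug top",at(t,(178,238),.066)); f("lug scene",at(s,(176,188),.066))
for uv in[(239,167),(294,158),(304,206),(256,217)]: f("nest",at(t,uv,.012))
f("blk1",at(t,(243,195),.052));f("blk2",at(t,(306,175),.052))
for n,a,b in(("big",(264,247),(227,206)),("white",(354,172),(375,222)),("small",(404,239),(382,307))):
    A,d=ray(t,a);B,e=ray(s,b);k=np.linalg.lstsq(np.c_[d,-e],B-A,rcond=None)[0];f(n,[A+k[0]*d,B+k[1]*e])
f("dome",at(t,(350,218),.02));f("cap",at(t,(315,256),.036))
g=[cv2.resize(s["pixels"][y-50:y+50,x-35:x+35],None,fx=3.7,fy=5,interpolation=cv2.INTER_CUBIC) for x,y in((229,235),(372,250),(377,325))]
cv2.imwrite("pics/sticks.png",np.hstack(g))
E
```

```text
plate [0.577 0.018 0.016]
plate [ 0.557 -0.089  0.016]
plate [ 0.396 -0.035  0.016]
plate [0.421 0.074 0.016]
lug top [ 0.472 -0.007  0.066]
lug scene [ 0.467 -0.009  0.066]
nest [ 0.675 -0.164  0.012]
nest [ 0.696 -0.318  0.012]
nest [ 0.557 -0.34   0.012]
nest [ 0.531 -0.208  0.012]
blk1 [ 0.584 -0.176  0.052]
blk2 [ 0.634 -0.347  0.052]
big [[ 0.428 -0.231  0.148]
 [ 0.427 -0.23   0.148]]
white [[ 0.619 -0.467  0.114]
 [ 0.621 -0.469  0.115]]
small [[ 0.444 -0.586  0.091]
 [ 0.449 -0.592  0.094]]
dome [ 0.518 -0.462  0.02 ]
cap [ 0.416 -0.361  0.036]
```

View pics/sticks.png

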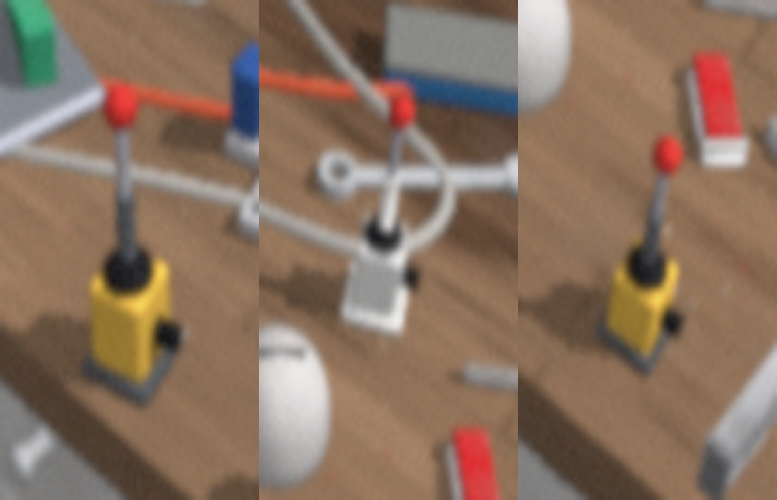

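The crop confirms it. The left stick is yellow, clearly larger, and its knob triangulates to z = 0.148. The white one's knob is at 0.115 and the small yellow one's at 0.093. Next I'll check the stand's overhanging bars before moving.

Run:
```python
from cell import r
from h import *
t=r.get_image("top");s=r.get_image("scene")
for n,a,b in(("grey bar end",(62,272),(68,155)),("red ring",(33,168),(132,40)),("black end",(12,250),(38,92)),("post top?",(70,120),(180,5)),("grey bar root",(95,195),(180,135))):
    A,d=ray(t,a);B,e=ray(s,b);k=np.linalg.lstsq(np.c_[d,-e],B-A,rcond=None)[0];print(n,np.round([A+k[0]*d,B+k[1]*e],3).tolist())
w=r.get_image("wrist");print(w["fx"],w["k1"],np.round(w["extrinsics"],3).tolist());
T=np.eye(4);S=r.sense();T[:3,:3]=R.from_quat(S["tcp_rot"]).as_matrix();T[:3,3]=S["ee_pos"]
print(np.round(np.linalg.inv(T)@w["extrinsics"],3).tolist(),np.round(T,3).tolist())
```

```text
grey bar end [[0.392, 0.283, 0.083], [0.359, 0.298, 0.086]]
red ring [[0.584, 0.246, 0.344], [0.579, 0.249, 0.344]]
black end [[0.427, 0.329, 0.245], [0.353, 0.36, 0.249]]
post top? [[0.65, 0.134, 0.436], [0.65, 0.133, 0.436]]
grey bar root [[0.593, 0.212, 0.071], [0.639, 0.177, 0.07]]
291.11140738701084 -0.05630605792257284 [[0.442, 0.87, 0.22, 0.23], [0.897, -0.429, -0.108, 0.611], [0.0, 0.245, -0.97, 0.386], [0.0, 0.0, 0.0, 1.0]]
[[0.001, -0.97, -0.245, 0.064], [1.0, 0.001, 0.0, -0.0], [-0.0, -0.245, 0.97, -0.19], [0.0, 0.0, 0.0, 1.0]] [[-0.897, 0.443, -0.0, 0.288], [0.443, 0.897, 0.0, 0.583], [0.0, 0.0, -1.0, 0.196], [0.0, 0.0, 0.0, 1.0]]
```

Run:
```python
from cell import r
from h import *
t=r.get_image("top");s=r.get_image("scene")
a=cv2.resize(t["pixels"][:300,:200],(400,600));b=cv2.resize(s["pixels"][:225,:150],(400,600))
cv2.imwrite("pics/bars.png",np.hstack([a,b]))
```

```text
(no output)
```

View pics/bars.png

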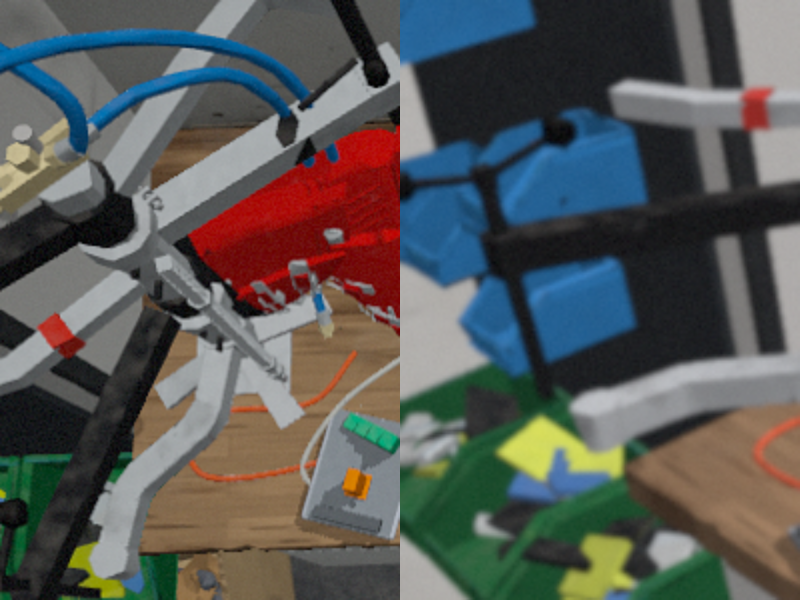

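Run:
```python
from cell import r
from h import *
t=r.get_image("top");s=r.get_image("scene")
for n,a,b in(("grey end",(55,288),(67,159)),("black end",(15,297),(36,92)),("knob a",(5,257),(0,69)),("knob b",(37,288),(60,49)),("knob c",(5,257),(60,49)),("white end",(-20,195),(85,36))):
    A,d=ray(t,a);B,e=ray(s,b);k=np.linalg.lstsq(np.c_[d,-e],B-A,rcond=None)[0];print(n,np.round([A+k[0]*d,B+k[1]*e],3).tolist())
for z in(.4,.6,.8,1.0): print(z,np.round(at(t,(2,128),z),3),np.round(at(t,(50,115),z),3), np.round(at(t,(190,30),z),3))
for z in(.2,.25,.3): print("black bar scene end",z,np.round(at(s,(36,92),z),3), "top",np.round(at(t,(15,297),z),3))
w=r.get_image("wrist");cv2.imwrite("pics/w0.png",w["pixels"])
```

```text
grey end [[0.353, 0.302, 0.075], [0.354, 0.301, 0.075]]
black end [[0.32, 0.296, 0.28], [0.323, 0.295, 0.279]]
knob a [[0.398, 0.293, 0.337], [0.273, 0.336, 0.343]]
knob b [[0.328, 0.19, 0.405], [0.353, 0.177, 0.401]]
knob c [[0.394, 0.277, 0.367], [0.398, 0.275, 0.366]]
white end [[0.528, 0.351, 0.348], [0.512, 0.36, 0.349]]
0.4 [0.654 0.289 0.4  ] [0.678 0.192 0.4  ] [ 0.861 -0.094  0.4  ]
0.6 [0.57  0.173 0.6  ] [0.589 0.096 0.6  ] [ 0.734 -0.13   0.6  ]
0.8 [0.486 0.057 0.8  ] [0.5   0.001 0.8  ] [ 0.607 -0.165  0.8  ]
1.0 [ 0.402 -0.058  1.   ] [ 0.411 -0.095  1.   ] [ 0.48  -0.201  1.   ]
black bar scene end 0.2 [0.394 0.479 0.2  ] top [0.325 0.337 0.2  ]
black bar scene end 0.25 [0.349 0.362 0.25 ] top [0.322 0.311 0.25 ]
black bar scene end 0.3 [0.304 0.246 0.3  ] top [0.319 0.285 0.3  ]
```

View pics/w0.png

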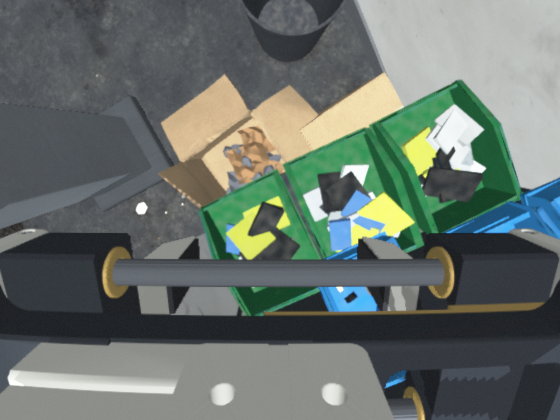

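The wrist camera sees the bins left of the bench and no obstacle right at the gripper. The stand's black arm ends near (0.32,0.30) with its top at z≈0.37, so I'll lift to z≈0.48 and cross over it.

Emit:
{"fn": "apply_moves", "kwargs": {
  "steps": [0, 0, 0, 0, 0, -0.06, 1, 0, 0, 0, 0, 0, -0.12, 1, 0, 0, 0, 0, 0, -0.18, 1, 0, 0, 0, 0, 0, -0.24, 1, 0, 0, 0, 0, 0, -0.29, 1, 0, 0, 0, 0, 0, -0.29, 1]
}}

```text
t: 2.15
ee_pos: [0.2878, 0.5844, 0.4916]
tcp_rot: [0.227, 0.974, 0.005, 0.001]
force: [-0.3, 0.2, -1.1]
opening: 0.996
grip_force: 0.0
```

Emit:
{"fn": "apply_moves", "kwargs": {
  "steps": [0, 0, 0, -0.045, -0.039, 0, 1, 0, 0, 0, -0.09, -0.078, 0, 1, 0, 0, 0, -0.135, -0.117, 0, 1, 0, 0, 0, -0.18, -0.156, 0, 1, 0, 0, 0, -0.225, -0.195, 0, 1, 0, 0, 0, -0.27, -0.234, 0, 1, 0, 0, 0, -0.315, -0.273, 0, 1, 0, 0, 0, -0.36, -0.312, 0, 1, 0, 0, 0, -0.405, -0.351, 0, 1, 0, 0, 0, -0.45, -0.39, 0, 1, 0, 0, 0, -0.495, -0.429, 0, 1, 0, 0, 0, -0.605, -0.519, 0, 1]
}}

```text
t: 3.65
ee_pos: [0.5676, -0.0795, 0.4851]
tcp_rot: [0.227, 0.974, 0.0, -0.001]
force: [1.5, -0.0, -0.3]
opening: 0.998
grip_force: 0.0
```

Emit:
{"fn": "apply_moves", "kwargs": {
  "steps": [0, 0, 0, -0.197, -0.145, 0.2, 1, 0, 0, 0, -0.197, -0.145, 0.2, 1, 0, 0, 0, -0.197, -0.145, 0.2, 1, 0, 0, 0, -0.197, -0.145, 0.2, 1, 0, 0, 0, -0.197, -0.145, 0.2, 1, 0, 0, 0, -0.197, -0.145, 0.2, 1, 0, 0, 0, -0.197, -0.145, 0.2, 1, 0, 0, 0, -0.197, -0.145, 0.2, 1]
}}

```text
t: 4.65
ee_pos: [0.6809, -0.2936, 0.2883]
tcp_rot: [0.226, 0.974, 0.0, 0.001]
force: [0.3, 0.3, 0.3]
opening: 0.998
grip_force: 0.0
```

Run:
```python
from cell import r
from h import *
w=r.get_image("wrist");cv2.imwrite("pics/w1.png",w["pixels"]);print(r.sense()["ee_pos"])
for q in("nest","plunger_nose","plate","plate_lug","stick_knob"):
    print(q,[(round(d["confidence"],2),np.round(d["position"]).tolist(),int(d["pixels"].sum())) for d in r.masks_of(q,w)])
```

```text
[ 0.68095425 -0.2936226   0.28867049]
nest []
plunger_nose [(0.46, [315.0, 98.0], 59)]
plate [(0.89, [400.0, 16.0], 2509)]
plate_lug [(0.83, [398.0, 11.0], 2426)]
stick_knob [(0.71, [18.0, 130.0], 167), (0.47, [142.0, 206.0], 213)]
```

View pics/w1.png

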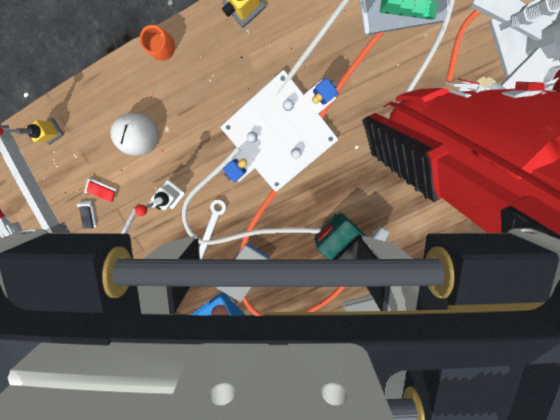

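The nest is seen from above. Its balls are at (288,104), (252,136) and (296,153), and its noses at (317,99) and (242,161). The single ball is the one at (296,153), perpendicular to the nose line. Next I'll fit the nest pose.

```bash
cat >> h.py <<'E'
from scipy.optimize import least_squares
def fitpose(p,model,px,x0):
    def P(v):
        c,s=np.cos(v[2]),np.sin(v[2]);m=np.array(model);return np.c_[v[0]+c*m[:,0]-s*m[:,1],v[1]+s*m[:,0]+c*m[:,1],m[:,2]]
    f=lambda v:(proj(p,P(v))-np.array(px)).ravel()
    o=least_squares(f,x0,loss="soft_l1",x_scale=[.01,.01,.05]);return o.x,f(o.x).reshape(-1,2)
E
python3 - <<'E'
from cell import r
from h import *
w=r.get_image("wrist");im=w["pixels"];g=cv2.cvtColor(im,cv2.COLOR_BGR2GRAY).astype(float)
c=[]
for u,v in[(296,153),(288,104),(252,136)]:
    a=g[v-8:v+9,u-8:u+9];yy,xx=np.mgrid[-8:9,-8:9];med=np.median(a[np.hypot(xx,yy)>6])
    m=(abs(a-med)>12)&(np.hypot(xx,yy)<8);c.append((u+xx[m].mean(),v+yy[m].mean()));print(m.sum(),med)
print(np.round(c,1))
A=42e-3;model=[(A,0,.022),(-A/2,A*.866,.022),(-A/2,-A*.866,.022)]
# which of other two is +y: try both
hsv=cv2.cvtColor(im,cv2.COLOR_BGR2HSV);br=((hsv[...,0]>15)&(hsv[...,0]<35)&(hsv[...,1]>110)&(hsv[...,2]>90))
n=[]
for u,v in[(317,99),(242,161)]:
    yy,xx=np.nonzero(br[v-8:v+9,u-8:u+9]);n.append((u-8+xx.mean(),v-8+yy.mean()));print(len(xx),np.round(n[-1],1))
yb=[at(w,x,.022) for x in c];print(np.round(yb,4))
for o in([0,1,2],[0,2,1]):
    for th in(.29,.29+np.pi):
        nn=n if o==[0,1,2] else n[::-1]
        x,e=fitpose(w,model+[(0,.070,.044),(0,-.070,.044)],[c[i] for i in o]+nn,[.609,-.261,th]);print(o,np.round(x,4),np.round(e,1).tolist())
E
```

```text
114 248.0
129 247.0
143 204.0
[[297.2 151.9]
 [289.3 103.8]
 [251.6 136. ]]
54 [317.7  98.3]
50 [242.9 163.5]
[[ 0.6553 -0.249   0.022 ]
 [ 0.5862 -0.2293  0.022 ]
 [ 0.603  -0.301   0.022 ]]
[0, 1, 2] [ 0.6153 -0.26    0.2438] [[-0.3, 0.7], [-0.3, 0.1], [0.6, 0.2], [-0.3, -0.2], [0.3, -1.0]]
[0, 1, 2] [ 0.6153 -0.26    0.2438] [[-0.3, 0.7], [-0.3, 0.1], [0.6, 0.2], [-0.3, -0.2], [0.3, -1.0]]
[0, 2, 1] [ 0.6277 -0.235  -1.1857] [[-17.9, 0.3], [73.1, 1.1], [0.0, -0.1], [90.7, 0.1], [-55.5, -1.3]]
[0, 2, 1] [ 0.6149 -0.2608  3.3856] [[-36.6, -42.8], [18.0, 21.5], [16.9, 22.4], [-0.3, -1.0], [-0.9, -0.2]]
```

Emit:
{"fn": "apply_moves", "kwargs": {
  "steps": [0, 0, 0, 0.06, 0.04, 0, 1, 0, 0, 0, 0.12, 0.08, 0, 1, 0, 0, 0, 0.18, 0.12, 0, 1, 0, 0, 0, 0.237, 0.161, 0, 1, 0, 0, 0, 0.237, 0.161, 0.03, 1, 0, 0, 0, 0.237, 0.161, 0.03, 1, 0, 0, 0, 0.237, 0.161, 0.03, 1]
}}

```text
t: 5.88
ee_pos: [0.5393, -0.0467, 0.2568]
tcp_rot: [0.228, 0.974, -0.0, 0.001]
force: [-1.2, -0.1, 0.1]
opening: 0.998
grip_force: 0.0
```

Run:
```python
from cell import r
from h import *
w=r.get_image("wrist");cv2.imwrite("pics/w2.png",w["pixels"]);print(r.sense()["ee_pos"])
for q in("nest","plate","plate_lug","stick_knob"):
    print(q,[(round(d["confidence"],2),np.round(d["position"]).tolist(),int(d["pixels"].sum())) for d in r.masks_of(q,w)])
```

```text
[ 0.53968628 -0.04723698  0.25695393]
nest [(0.89, [204.0, 291.0], 1794)]
plate [(0.87, [290.0, 134.0], 9874)]
plate_lug [(0.8, [287.0, 134.0], 9782)]
stick_knob [(0.83, [90.0, 180.0], 645)]
```

View pics/w2.png

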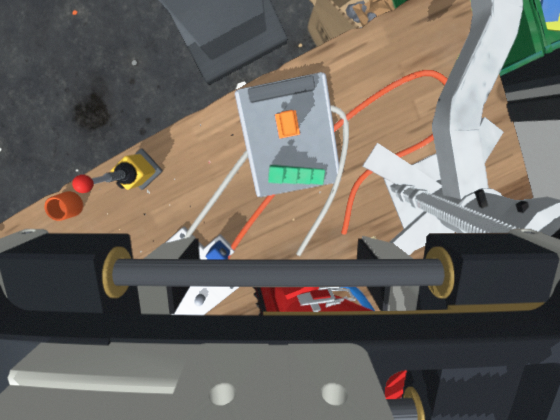

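The plate is at (237–338, 73–195). The lug is at (288,124) and the gauge at (297,175), at the lower end. Fitting the plate pose now.

Run:
```python
from cell import r
from h import *
w=r.get_image("wrist");im=w["pixels"]
hsv=cv2.cvtColor(im,cv2.COLOR_BGR2HSV)
o=((hsv[...,0]<18)&(hsv[...,1]>170)&(hsv[...,2]>120)).astype(np.uint8);o[:, :270]=0;o[:,305:]=0;o[:105]=0;o[145:]=0
yy,xx=np.nonzero(o);v=hsv[...,2][yy,xx];print(len(xx),np.percentile(v,[5,50,95]))
top=o*(hsv[...,2]>np.percentile(v,50)-25).astype(np.uint8)
print("lug top bbox",cv2.boxPoints(cv2.minAreaRect(cv2.findNonZero(top))).round(1).tolist(),cv2.boxPoints(cv2.minAreaRect(cv2.findNonZero(o))).round(1).tolist())
m=r.masks_of("plate",w)[0]["pixels"].astype(np.uint8)
h=cv2.convexHull(max(cv2.findContours(m,cv2.RETR_EXTERNAL,cv2.CHAIN_APPROX_NONE)[0],key=cv2.contourArea))
ap=cv2.approxPolyDP(h,6,True)[:,0];print(ap.tolist())
model=[(-.06,-.065,.016),(-.06,.065,.016),(.096,.065,.016),(.096,-.065,.016)]
x,e=fitpose(w,model,[(238,92),(327,73),(338,185),(259,195)],[.47,-.008,-.337]);print(np.round(x,4),np.round(e,1).tolist())
# knob
d=[k for k in r.masks_of("stick_knob",w)][0];print(d["position"],at(w,d["position"],.145), at(w,(84,184),.145))
# edge fit: maximise gradient along plate outline & lug/gauge outline
g=cv2.GaussianBlur(cv2.cvtColor(im,cv2.COLOR_BGR2GRAY),(0,0),1.2).astype(np.float32)
G=np.hypot(cv2.Sobel(g,cv2.CV_32F,1,0),cv2.Sobel(g,cv2.CV_32F,0,1));G=np.minimum(G,120)
def box(x0,x1,y0,y1,z):
    t=np.linspace(0,1,40);return np.r_[np.c_[x0+t*(x1-x0),0*t+y0],np.c_[x0+t*(x1-x0),0*t+y1],np.c_[0*t+x0,y0+t*(y1-y0)],np.c_[0*t+x1,y0+t*(y1-y0)]],z
B=[box(-.06,.096,-.065,.065,.016),box(-.015,.015,-.009,.009,.066),]
M=np.vstack([np.c_[b,np.full(len(b),z)] for b,z in B]);M=np.array(M)
def sc(v):
    c,s=np.cos(v[2]),np.sin(v[2]);P=np.c_[v[0]+c*M[:,0]-s*M[:,1],v[1]+s*M[:,0]+c*M[:,1],M[:,2]]
    u=proj(w,P).astype(np.float32);return -cv2.remap(G,u[:,:1],u[:,1:],cv2.INTER_LINEAR).mean()
from scipy.optimize import differential_evolution
q=differential_evolution(sc,[(x[0]-.012,x[0]+.012),(x[1]-.012,x[1]+.012),(x[2]-.08,x[2]+.08)],seed=1,tol=1e-6);print(np.round(q.x,4),q.fun)
c,s=np.cos(q.x[2]),np.sin(q.x[2]);P=np.c_[q.x[0]+c*M[:,0]-s*M[:,1],q.x[1]+s*M[:,0]+c*M[:,1],M[:,2]]
k=im[55:215,215:365].copy();k=cv2.resize(k,None,fx=3.7,fy=3.7,interpolation=cv2.INTER_CUBIC)
for u,vv in (proj(w,P)-[215,55]+.5)*3.7: cv2.circle(k,(int(u),int(vv)),1,(255,0,255),-1)
cv2.imwrite("pics/fit.png",k)
```

```text
435 [207.7 252.  253. ]
lug top bbox [[275.70001220703125, 113.5], [294.0, 109.80000305175781], [298.6000061035156, 132.89999389648438], [280.29998779296875, 136.5]] [[275.79998779296875, 112.5999984741211], [294.70001220703125, 109.19999694824219], [299.0, 133.0], [280.20001220703125, 136.39999389648438]]
[[324, 72], [340, 179], [257, 195], [236, 90]]
[ 0.4747  0.003  -0.2816] [[-2.1, -0.8], [1.2, 0.7], [4.8, -1.2], [-1.6, 3.9]]
[90.0, 180.0] [ 0.43065316 -0.21668416  0.145     ] [ 0.43116092 -0.22523282  0.145     ]
[ 4.716e-01  1.000e-04 -2.622e-01] -64.37654113769531
```

View pics/fit.png

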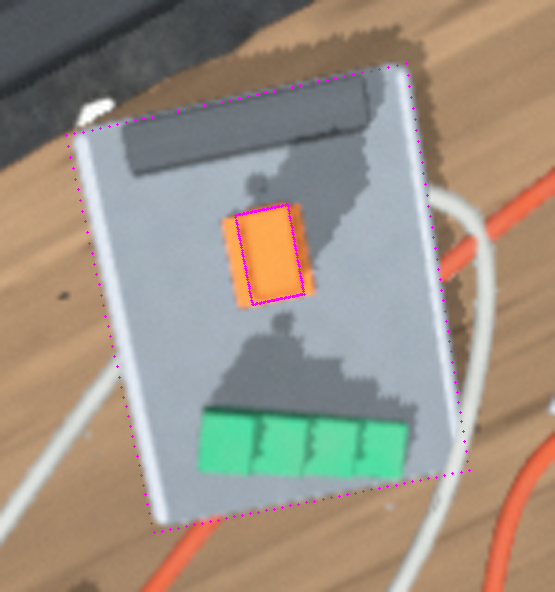

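The fit lies on the plate outline and the lug top. The plate is at (0.4716, 0.000) with yaw -0.262, gauge end away from the robot. Moving above the lug.

Emit:
{"fn": "apply_moves", "kwargs": {
  "steps": [0, 0, -6, 0.05, 0.007, 0.03, 1, 0, 0, -11.35, 0.082, 0.012, 0.08, 1, 0, 0, -11.35, 0.082, 0.012, 0.137, 1, 0, 0, -11.35, 0.082, 0.012, 0.137, 1, 0, 0, -11.35, 0.082, 0.012, 0.137, 1, 0, 0, -11.35, 0.082, 0.012, 0.137, 1]
}}

```text
t: 7.02
ee_pos: [0.473, 0.001, 0.1215]
tcp_rot: [0.13, 0.991, 0.0, 0.002]
force: [-0.4, -0.8, -0.2]
opening: 1.002
grip_force: 0.0
```

```bash
cat >> h.py <<'E'
def go(s,xyz,yawdeg):
    "tool-frame shift and z turn from sensed pose to TCP xyz with tool y at yawdeg"
    q=R.from_quat(s["tcp_rot"]);d=q.inv().apply(np.array(xyz)-s["ee_pos"]);y=q.as_matrix()[:,1]
    return np.round(d,4),round(-(yawdeg-np.degrees(np.arctan2(y[1],y[0]))),2), np.round(np.degrees((R.from_matrix(np.c_[[np.sin(np.radians(yawdeg)),-np.cos(np.radians(yawdeg)),0],[np.cos(np.radians(yawdeg)),np.sin(np.radians(yawdeg)),0],[0,0,-1]]).inv()*q).as_rotvec()),2)
E
python3 - <<'E'
from cell import r
from h import *
s=r.sense();print(s["t"],s["ee_pos"],s["q"].round(2) if hasattr(s["q"],"round") else s["q"]);print(go(s,(.4716,0,.029),75))
E
```

```text
7.025 [0.47300395 0.00096045 0.12145103] [-0.05  0.25 -0.01  2.07  0.    0.82  1.25]Traceback (most recent call last):
  File "<stdin>", line 3, in <module>
  File "h.py", line 22, in go
    return np.round(d,4),round(-(yawdeg-np.degrees(np.arctan2(y[1],y[0]))),2), np.round(np.degrees((R.from_matrix(np.c_[[np.sin(np.radians(yawdeg)),-np.cos(np.radians(yawdeg)),0],[np.cos(np.radians(yawdeg)),np.sin(np.radians(yawdeg)),0],[0,0,-1]]).inv()*q).as_rotvec()),2)
                                                                                                    ~~~~~~~~~~~~~^^^^^^^^^^^^^^^^^^^^^^^^^^^^^^^^^^^^^^^^^^^^^^^^^^^^^^^^^^^^^^^^^^^^^^^^^^^^^^^^^^^^^^^^^^^^^^^^^^^^^^^^^^^^^^^^^^^^^^^^^^^^^^^^^^^^^^
  File "scipy/spatial/transform/_rotation.pyx", line 1143, in scipy.spatial.transform._rotation.Rotation.from_matrix
ValueError: Non-positive determinant (left-handed or null coordinate frame) in rotation matrix 0: [[ 0.96592583  0.25881905  0.        ]
 [-0.25881905  0.96592583  0.        ]
 [ 0.          0.         -1.        ]].
```

Emit:
{"fn": "apply_moves", "kwargs": {
  "steps": [0, 0, 0, 0.001, -0.001, 0.04, 1, 0, 0, 0, 0.001, -0.001, 0.08, 1, 0, 0, 0, 0.001, -0.001, 0.0925, 1, 0, 0, 0, 0.001, -0.001, 0.0925, 1, 0, 0, 0, 0.001, -0.001, 0.0925, 0, 0, 0, 0, 0.001, -0.001, 0.0925, -1, 0, 0, 0, 0.001, -0.001, 0.0925, -1, 0, 0, 0, 0.001, -0.001, 0.0925, -1, 0, 0, 0, 0.001, -0.001, 0.0925, -1, 0, 0, 0, 0.001, -0.001, 0.0925, -1, 0, 0, 0, 0.001, -0.001, 0.0925, -1, 0, 0, 0, 0.001, -0.001, 0.0925, -1]
}}

```text
t: 8.52
ee_pos: [0.4696, 0.0011, 0.0267]
tcp_rot: [0.13, 0.992, 0.0, 0.0]
force: [-0.0, 0.7, -2.8]
opening: 0.192
grip_force: 30.0
```

Emit:
{"fn": "apply_moves", "kwargs": {
  "steps": [0, 0, 0, 0, 0, -0.01, -1, 0, 0, 0, 0, 0, -0.03, -1, 0, 0, 0, 0, 0, -0.06, -1, 0, 0, 0, 0, 0, -0.09, -1, 0, 0, 0, 0, 0, -0.12, -1, 0, 0, 0, 0, 0, -0.12, -1, 0, 0, 0, 0, 0, -0.12, -1, 0, 0, 0, 0, 0, -0.12, -1]
}}

```text
t: 9.52
ee_pos: [0.4678, 0.0003, 0.1451]
tcp_rot: [0.13, 0.992, -0.0, -0.002]
force: [-0.4, 0.4, -4.4]
opening: 0.193
grip_force: 30.0
```

```bash
sed -i '/^def go/,$d' h.py
cat >> h.py <<'E'
def go(s,xyz,yawdeg):
    "tool-frame shift and turn from sensed pose to TCP xyz, pointing down, tool y at yawdeg"
    q=R.from_quat(s["tcp_rot"]);d=q.inv().apply(np.array(xyz)-s["ee_pos"]);a=np.radians(yawdeg);c,n=np.cos(a),np.sin(a)
    t=R.from_matrix(np.array([[-n,c,0],[c,n,0],[0,0,-1]]));return np.round(d,4),np.degrees((q.inv()*t).as_rotvec()).round(2)
E
python3 - <<'E'
from cell import r
from h import *
s=r.sense();print(s["ee_pos"],s["force"],s["wrist_torque"],s["opening"]);print(go(s,(.6153,-.26,.145),90+np.degrees(.2438)))
w=r.get_image("wrist");cv2.imwrite("pics/w3.png",w["pixels"])
E
```

```text
[4.67802465e-01 3.25816926e-04 1.45054566e-01] [-0.39487418  0.42475555 -4.4426312 ] [ 0.04425729 -0.02859571  0.05110051] 0.1933368304845336
(array([-0.2096, -0.2135, -0.0004]), array([-1.000e-02, -1.900e-01, -2.891e+01]))
```

View pics/w3.png

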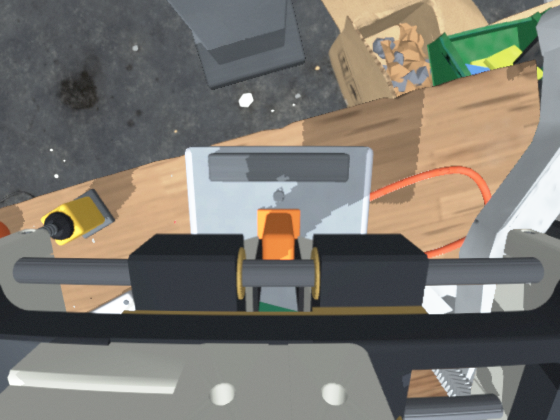

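The plate hangs level and square in the grip, with its rear edge at row 148 and its sides at columns 187 and 371. Computing the origin offset relative to the TCP.

Run:
```python
from cell import r
from h import *
w=r.get_image("wrist");s=r.sense();g=cv2.GaussianBlur(cv2.cvtColor(w["pixels"],cv2.COLOR_BGR2GRAY),(0,0),.8).astype(float)
z=s["ee_pos"][2]-.0267+.016
q=R.from_quat(s["tcp_rot"])
for u in(200,230,280,330,360):
    c=g[138:158,u-4:u+5].mean(1);d=np.diff(c);v=138+.5+np.argmax(d);P=q.inv().apply(at(w,(u,v),z)-s["ee_pos"]);print(u,v,P.round(4))
for v in(165,190,215):
    for lo in(178,362):
        c=g[v-3:v+4,lo:lo+18].mean(0);d=np.diff(c);u=lo+.5+np.argmax(abs(d));print(u,v,q.inv().apply(at(w,(u,v),z)-s["ee_pos"]).round(4))
```

```text
200 146.5 [ 0.059  -0.0531  0.0109]
230 139.5 [ 0.0635 -0.0326  0.0109]
280 155.5 [0.0528 0.0011 0.0108]
330 146.5 [0.0589 0.0349 0.0108]
360 146.5 [0.0591 0.0553 0.0108]
185.5 165 [ 0.0465 -0.0639  0.0109]
365.5 165 [0.0466 0.0599 0.0108]
187.5 190 [ 0.0291 -0.0638  0.0108]
363.5 190 [0.0292 0.0597 0.0107]
189.5 215 [ 0.011  -0.0637  0.0108]
366.5 215 [0.0111 0.0632 0.0107]
```

Run:
```python
from cell import r
from h import *
t=r.get_image("top");s=r.get_image("scene")
for n,a,b in(("rib low",(231,171),(277,182)),("rib hi",(204,66),(306,55)),("rib hi2",(231,171),(306,55)),("red left",(190,172),(228,160)),("lowfront",(222,172),(262,175)),("topleft",(100,118),(205,62))):
    A,d=ray(t,a);B,e=ray(s,b);k=np.linalg.lstsq(np.c_[d,-e],B-A,rcond=None)[0];print(n,np.round([A+k[0]*d,B+k[1]*e],3).tolist())
```

```text
rib low [[0.654, -0.144, 0.044], [0.67, -0.16, 0.047]]
rib hi [[0.816, -0.113, 0.326], [0.821, -0.119, 0.329]]
rib hi2 [[0.543, -0.178, 0.407], [0.618, -0.27, 0.422]]
red left [[0.644, -0.04, 0.08], [0.629, -0.027, 0.077]]
lowfront [[0.647, -0.122, 0.062], [0.651, -0.126, 0.063]]
topleft [[0.722, 0.135, 0.274], [0.719, 0.137, 0.273]]
```

Emit:
{"fn": "apply_moves", "kwargs": {
  "steps": [0, 0, 0, 0, 0, -0.045, -1, 0, 0, 0, 0, 0, -0.085, -1, 0, 0, -4, -0.03, -0.031, -0.085, -1, 0, 0, -10, -0.07, -0.071, -0.085, -1, 0, 0, -16, -0.11, -0.112, -0.085, -1, 0, 0, -22, -0.15, -0.153, -0.085, -1, 0, 0, -27, -0.19, -0.194, -0.085, -1, 0, 0, -28.9, -0.2096, -0.2135, -0.085, -1, 0, 0, -28.9, -0.2096, -0.2135, -0.085, -1, 0, 0, -28.9, -0.2096, -0.2135, -0.085, -1, 0, 0, -28.9, -0.2096, -0.2135, -0.085, -1]
}}

```text
t: 11.1
ee_pos: [0.6167, -0.258, 0.2314]
tcp_rot: [-0.122, 0.992, 0.001, -0.0]
force: [-0.1, -0.6, -4.0]
opening: 0.19
grip_force: 30.0
```

Run:
```python
from cell import r
from h import *
s=r.sense();print(s["t"],s["ee_pos"],s["force"],s["wrist_torque"],s["opening"]);print(go(s,(.6153,-.26,.10),90+np.degrees(.2438)))
```

```text
11.1 [ 0.61670349 -0.25804472  0.23140285] [-0.07721217 -0.60891308 -4.03827319] [0.0515656  0.0321567  0.02441811] 0.1901932250726745
(array([ 0.0018, -0.0017,  0.1314]), array([ 0.07, -0.01,  0.1 ]))
```

Emit:
{"fn": "apply_moves", "kwargs": {
  "steps": [0, 0, 0, 0.0025, -0.0017, 0.04, -1, 0, 0, 0, 0.0025, -0.0017, 0.08, -1, 0, 0, 0, 0.0025, -0.0017, 0.12, -1, 0, 0, 0, 0.0025, -0.0017, 0.1314, -1, 0, 0, 0, 0.0025, -0.0017, 0.1314, -1, 0, 0, 0, 0.0025, -0.0017, 0.1314, -1]
}}

```text
t: 11.85
ee_pos: [0.6165, -0.2626, 0.1026]
tcp_rot: [-0.122, 0.993, -0.001, 0.002]
force: [0.9, 0.2, -4.7]
opening: 0.191
grip_force: 30.0
```

Run:
```python
from cell import r
from h import *
s=r.sense();print(s["t"],s["ee_pos"],s["force"]);q=R.from_quat(s["tcp_rot"])
w=r.get_image("wrist");im=w["pixels"];cv2.imwrite("pics/w4.png",im)
h=cv2.cvtColor(im,cv2.COLOR_BGR2HSV);b=((h[...,0]>105)&(h[...,0]<125)&(h[...,1]>130)).astype(np.uint8);b[240:]=0
n,l,st,c=cv2.connectedComponentsWithStats(b)
for i in range(1,n):
    if st[i,4]>60: print(st[i],c[i].round(1),q.inv().apply(at(w,c[i],.052)-s["ee_pos"]).round(4))
print(go(s,(.6153,-.26,.06),90+np.degrees(.2438)))
for a in(90,-90):pass
c0,s0=np.cos(.2438),np.sin(.2438)
for sg in(1,-1):
    print([proj(w,(.6153+c0*x-s0*y*sg,-.26+s0*x+c0*y*sg,z)).round(0).tolist() for x in(-.012,.012) for y in(.076,.098) for z in (.052,)])
```

```text
11.85 [ 0.6165352  -0.26257156  0.10257772] [ 0.86264609  0.18673349 -4.70830531]
[369 193  26  37 817] [381.2 212.2] [0.0029 0.088  0.0504]
[168 194  22  36 659] [179.  212.9] [ 0.0021 -0.0857  0.0508]
(array([0.0007, 0.0029, 0.0426]), array([-0.13,  0.18,  0.01]))
[[[372.0, 201.0]], [[397.0, 201.0]], [[369.0, 228.0]], [[394.0, 228.0]]]
[[[193.0, 201.0]], [[167.0, 201.0]], [[195.0, 228.0]], [[170.0, 228.0]]]
```

View pics/w4.png

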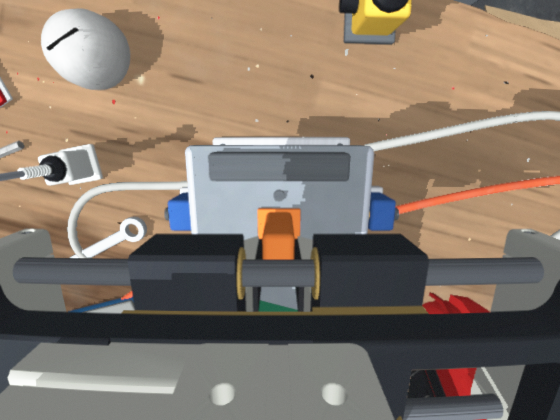

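Both plunger blocks are visible, with outer edges at columns 168 and 395 and rows 193–230. They sit symmetrically about the plate (columns 188–372) to about 1 mm. Descending.

Emit:
{"fn": "apply_moves", "kwargs": {
  "steps": [0, 0, 0, 0.001, 0.0015, 0.01, -1, 0, 0, 0, 0.001, 0.0015, 0.02, -1, 0, 0, 0, 0.001, 0.0015, 0.028, -1, 0, 0, 0, 0.001, 0.0015, 0.032, -1, 0, 0, 0, 0.001, 0.0015, 0.034, -1, 0, 0, 0, 0.001, 0.0015, 0.034, -1]
}}

```text
t: 12.65
ee_pos: [0.6134, -0.2607, 0.0663]
tcp_rot: [-0.122, 0.993, 0.0, -0.0]
force: [-0.9, 1.3, -3.4]
opening: 0.188
grip_force: 30.0
```

Now press down in small steps past the noses.

Emit:
{"fn": "apply_moves", "kwargs": {
  "steps": [0, 0, 0, 0, 0, 0.002, -1, 0, 0, 0, 0, 0, 0.004, -1, 0, 0, 0, 0, 0, 0.006, -1, 0, 0, 0, 0, 0, 0.008, -1, 0, 0, 0, 0, 0, 0.01, -1, 0, 0, 0, 0, 0, 0.01, -1]
}}

```text
t: 13.4
ee_pos: [0.6153, -0.2574, 0.0582]
tcp_rot: [-0.123, 0.992, 0.001, 0.001]
force: [-2.8, 8.2, 7.7]
opening: 0.193
grip_force: 30.9
```

Emit:
{"fn": "apply_moves", "kwargs": {
  "steps": [0, 0, 0, 0, 0.002, 0, -1, 0, 0, 0, 0, 0.002, 0.001, -1, 0, 0, 0, 0, 0.002, 0.001, -1]
}}

```text
t: 13.78
ee_pos: [0.6143, -0.2569, 0.0561]
tcp_rot: [-0.122, 0.992, 0.001, 0.001]
force: [0.5, 5.1, -0.8]
opening: 0.189
grip_force: 29.7
```

Emit:
{"fn": "apply_moves", "kwargs": {
  "steps": [0, 0, 0, 0, 0.001, 0.001, -1, 0, 0, 0, 0, 0.001, 0.002, -1, 0, 0, 0, 0, 0.001, 0.003, -1, 0, 0, 0, 0, 0.001, 0.003, -1]
}}

```text
t: 14.28
ee_pos: [0.6146, -0.2579, 0.0539]
tcp_rot: [-0.122, 0.993, -0.0, 0.002]
force: [0.0, 4.3, 5.9]
opening: 0.192
grip_force: 29.7
```

Emit:
{"fn": "apply_moves", "kwargs": {
  "steps": [0, 0, 0, 0, 0.001, 0.001, -1, 0, 0, 0, 0, 0.001, 0.002, -1, 0, 0, 0, 0, 0.001, 0.002, -1]
}}

```text
t: 14.65
ee_pos: [0.6146, -0.2586, 0.0532]
tcp_rot: [-0.121, 0.993, -0.001, 0.002]
force: [-2.5, 2.8, 13.6]
opening: 0.194
grip_force: 29.9
```

Emit:
{"fn": "apply_moves", "kwargs": {
  "steps": [0, 0, 0, 0, 0, 0, -0.4, 0, 0, 0, 0, 0, 0, -0.1, 0, 0, 0, 0, 0, 0, -0.1, 0, 0, 0, 0, 0, 0, -0.1, 0, 0, 0, 0, 0, 0, -0.1, 0, 0, 0, 0, 0, 0, -0.1]
}}

```text
t: 15.4
ee_pos: [0.6124, -0.257, 0.0501]
tcp_rot: [-0.122, 0.993, 0.0, -0.0]
force: [0.4, -0.2, 0.3]
opening: 0.452
grip_force: 0.0
```

Emit:
{"fn": "apply_moves", "kwargs": {
  "steps": [0, 0, 0, 0, 0, -0.03, -0.1, 0, 0, 0, 0, 0, -0.08, -0.1, 0, 0, 0, 0, 0, -0.13, -0.1, 0, 0, 0, 0, 0, -0.18, -0.1, 0, 0, 0, 0, 0, -0.2, -0.1, 0, 0, 0, 0, 0, -0.2, -0.1]
}}

```text
t: 16.15
ee_pos: [0.6137, -0.2575, 0.2525]
tcp_rot: [-0.122, 0.993, -0.001, 0.002]
force: [-0.5, 0.8, -1.1]
opening: 0.451
grip_force: 0.0
```

```bash
cat > chk.py <<'E'
from cell import r
from h import *
from scipy.optimize import differential_evolution
w=r.get_image("wrist");im=w["pixels"];s=r.sense();print(s["t"],s["ee_pos"],s["force"])
g=cv2.GaussianBlur(cv2.cvtColor(im,cv2.COLOR_BGR2GRAY),(0,0),1.2).astype(np.float32)
G=np.minimum(np.hypot(cv2.Sobel(g,cv2.CV_32F,1,0),cv2.Sobel(g,cv2.CV_32F,0,1)),120)
t=np.linspace(0,1,60);L=lambda a,b,z:np.c_[a[0]+t*(b[0]-a[0]),a[1]+t*(b[1]-a[1]),0*t+z]
M=np.r_[L((-.06,-.065),(-.06,.065),.016),L((-.06,.065),(.096,.065),.016),L((-.06,-.065),(.096,-.065),.016),L((-.015,-.009),(-.015,.009),.066),L((-.015,-.009),(.015,-.009),.066),L((-.015,.009),(.015,.009),.066)]
def pts(v):
    c,n=np.cos(v[2]),np.sin(v[2]);return proj(w,np.c_[v[0]+c*M[:,0]-n*M[:,1],v[1]+n*M[:,0]+c*M[:,1],M[:,2]+v[3]])
def sc(v):
    u=pts(v).astype(np.float32);return -cv2.remap(G,u[:,:1],u[:,1:],cv2.INTER_LINEAR).mean()
q=differential_evolution(sc,[(.60,.63),(-.275,-.245),(.16,.33),(.02,.045)],seed=1,tol=1e-6);print(np.round(q.x,4),q.fun)
for z in(.027,.033,.039):
    b=differential_evolution(lambda v:sc([*v,z]),[(.60,.63),(-.275,-.245),(.16,.33)],seed=1,tol=1e-6);print(z,np.round(b.x,4),b.fun)
k=im.copy()
for a,b in pts(q.x): cv2.circle(k,(int(a+.5),int(b+.5)),0,(255,0,255),-1)
cv2.imwrite("pics/seat.png",cv2.resize(k[60:240,150:400],None,fx=3,fy=3,interpolation=cv2.INTER_CUBIC))
E
python3 chk.py
```

```text
16.2 [ 0.61261684 -0.25703373  0.25040401] [-0.0755551  -0.36949504 -0.13426568]
[ 0.6113 -0.2619  0.2443  0.02  ] -94.87391662597656
0.027 [ 0.6106 -0.2622  0.2486] -91.08154296875
0.033 [ 0.615  -0.2612  0.2442] -84.96126556396484
0.039 [ 0.6149 -0.2612  0.244 ] -77.56360626220703
```

View pics/seat.png

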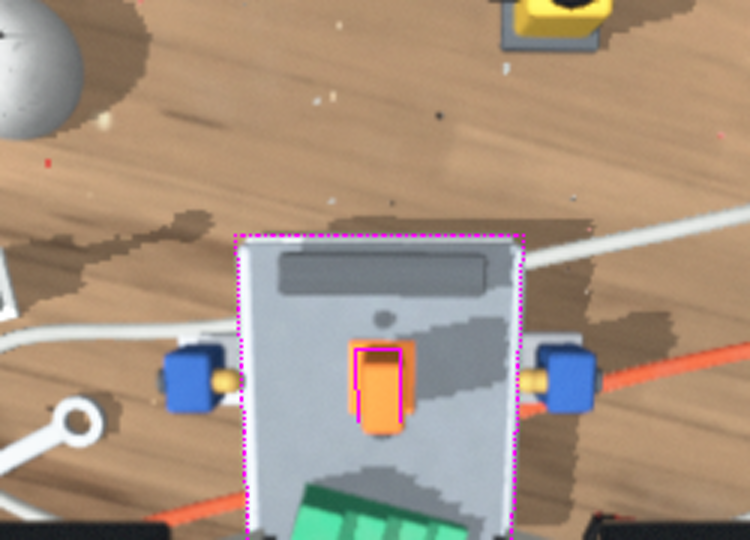

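The plate sits low between the two brass noses. The outline fit prefers the home height over the 12 mm-high stop. To be sure, I'll push lightly on the lug top with closed fingers. Contact should come at z≈0.093.

Emit:
{"fn": "apply_moves", "kwargs": {
  "steps": [0, 0, 0, -0.001, -0.002, 0.05, -1, 0, 0, 0, -0.001, -0.002, 0.1, -1, 0, 0, 0, -0.001, -0.002, 0.14, -1, 0, 0, 0, -0.001, -0.002, 0.15, -1, 0, 0, 0, -0.001, -0.002, 0.155, -1, 0, 0, 0, -0.001, -0.002, 0.157, -1, 0, 0, 0, -0.001, -0.002, 0.159, -1, 0, 0, 0, -0.001, -0.002, 0.159, -1]
}}

```text
t: 17.2
ee_pos: [0.6145, -0.2589, 0.0922]
tcp_rot: [-0.122, 0.993, -0.0, 0.001]
force: [-0.9, 0.5, 0.1]
opening: 0.005
grip_force: 0.0
```

Emit:
{"fn": "apply_moves", "kwargs": {
  "steps": [0, 0, 0, 0, 0, 0.001, -1, 0, 0, 0, 0, 0, 0.002, -1, 0, 0, 0, 0, 0, 0.003, -1, 0, 0, 0, 0, 0, 0.003, -1]
}}

```text
t: 17.7
ee_pos: [0.6138, -0.2586, 0.088]
tcp_rot: [-0.122, 0.993, 0.0, -0.0]
force: [0.2, 0.1, -0.6]
opening: 0.004
grip_force: 0.0
```

Emit:
{"fn": "apply_moves", "kwargs": {
  "steps": [0, 0, 0, 0, 0, 0.001, -1, 0, 0, 0, 0, 0, 0.002, -1, 0, 0, 0, 0, 0, 0.003, -1, 0, 0, 0, 0, 0, 0.003, -1]
}}

```text
t: 18.2
ee_pos: [0.6138, -0.2586, 0.085]
tcp_rot: [-0.122, 0.993, 0.0, -0.0]
force: [0.9, -0.3, 0.1]
opening: 0.005
grip_force: 0.0
```

No contact at z = 0.085, so the lug top is not where I assumed. Going up and measuring it numerically.

Emit:
{"fn": "apply_moves", "kwargs": {
  "steps": [0, 0, 0, 0, 0, -0.06, -1, 0, 0, 0, 0, 0, -0.12, -1, 0, 0, 0, 0, 0, -0.165, -1, 0, 0, 0, 0, 0, -0.165, -1, 0, 0, 0, 0, 0, -0.165, -1]
}}

```text
t: 18.82
ee_pos: [0.6136, -0.2585, 0.2497]
tcp_rot: [-0.122, 0.993, 0.0, -0.0]
force: [0.1, -0.4, -0.4]
opening: 0.003
grip_force: 0.0
```

```bash
cat > lug.py <<'E'
from cell import r
from h import *
s=r.sense();print(s["t"],s["ee_pos"]);q=R.from_quat(s["tcp_rot"])
w=r.get_image("wrist");t=r.get_image("top");c=r.get_image("scene")
h=cv2.cvtColor(w["pixels"],cv2.COLOR_BGR2HSV)
o=((h[...,0]<18)&(h[...,1]>150)&(h[...,2]>110));o[:,:262]=0;o[:,295:]=0;o[:150]=0;o[215:]=0
# rows: width, mean V
for y in range(160,215):
    x=np.nonzero(o[y])[0]
    if len(x)>2: print(y,x.min(),x.max(),h[y,x,2].astype(int)[::2].tolist(),h[y,x,1].astype(int)[::4].tolist())
for n,p in(("top",t),("scene",c)):
    hh=cv2.cvtColor(p["pixels"],cv2.COLOR_BGR2HSV);e=proj(p,[(.6153,-.26,.093),(.6153,-.26,.070)]);u,v=e[0].round().astype(int)
    m=((hh[...,0]<16)&(hh[...,1]>150)&(hh[...,2]>110))[v-15:v+20,u-15:u+16];yy,xx=np.nonzero(m)
    print(n,"expected",e.round(1).tolist(),"seen rows",v-15+yy.min() if len(yy) else None,v-15+yy.max(),"cols",u-15+xx.min(),u-15+xx.max(),"c",u-15+xx.mean(),v-15+yy.mean(),len(xx))
E
python3 lug.py
```

```text
18.825 [ 0.61355596 -0.25851979  0.2497414 ]
175 267 287 [245, 247, 246, 234, 203, 203, 213, 203, 203, 204, 202] [151, 167, 168, 168, 176, 167]
176 267 287 [253, 254, 250, 219, 172, 173, 184, 183, 205, 223, 222] [162, 177, 188, 187, 187, 178]
177 267 287 [254, 254, 236, 148, 135, 135, 135, 136, 177, 222, 220] [162, 183, 187, 191, 187, 179]
178 267 287 [253, 254, 217, 133, 128, 129, 129, 128, 152, 220, 221] [158, 187, 193, 194, 188, 178]
179 267 287 [253, 254, 211, 134, 129, 129, 129, 131, 134, 214, 220] [156, 187, 192, 192, 194, 179]
180 267 287 [252, 254, 209, 133, 131, 129, 129, 129, 133, 205, 221] [155, 190, 187, 190, 188, 179]
181 267 287 [252, 253, 211, 143, 141, 140, 141, 140, 136, 203, 220] [156, 189, 194, 194, 189, 180]
182 267 287 [253, 254, 225, 206, 204, 203, 202, 203, 186, 200, 220] [153, 187, 190, 191, 189, 179]
183 267 287 [253, 254, 243, 245, 244, 244, 243, 243, 231, 191, 219] [153, 183, 184, 183, 188, 178]
184 267 287 [252, 254, 251, 253, 253, 253, 252, 252, 247, 186, 217] [155, 176, 172, 175, 183, 180]
185 267 287 [252, 253, 253, 254, 254, 254, 254, 254, 250, 191, 21
[... 1293 characters left out ...]
1, 172, 159]
199 271 284 [251, 254, 254, 254, 253, 253, 248] [156, 170, 169, 181]
200 272 284 [254, 254, 254, 254, 253, 253, 220] [169, 172, 172, 175]
201 272 284 [254, 254, 254, 253, 253, 253, 220] [169, 171, 171, 175]
202 272 284 [254, 254, 254, 253, 253, 253, 219] [170, 171, 172, 173]
203 272 284 [254, 254, 254, 253, 253, 253, 219] [167, 172, 173, 168]
204 272 283 [253, 253, 252, 252, 252, 251] [159, 174, 175]
205 274 281 [238, 237, 236, 236] [159, 169]
top expected [[273.8, 178.4], [273.9, 180.8]] seen rows 174 191 cols 268 280 c 273.57894736842104 184.1578947368421 38
scene expected [[294.9, 192.5], [294.5, 200.4]] seen rows 182 211 cols 280 301 c 294.2604651162791 201.4279069767442 215
```

Run:
```python
from cell import r
from h import *
w=r.get_image("wrist");s=r.sense();q=R.from_quat(s["tcp_rot"])
c,n=np.cos(.2438),np.sin(.2438)
for z in(.08,.093,.105):
    C=[at(w,p,z) for p in((270.5,193),(284.7,193),(277.6,182.3),(277.6,204.6))]
    print(z,"size y,x",np.linalg.norm(C[0]-C[1]).round(4),np.linalg.norm(C[2]-C[3]).round(4),"centre",at(w,(277.6,193.4),z).round(4),"tool",q.inv().apply(at(w,(277.6,193.4),z)-s["ee_pos"]).round(4))
print("pred lug top centre",proj(w,(.6153,-.26,.093)), "camera",np.array(w["extrinsics"])[:3,3].round(4))
for x in(-.015,.015):
  print([proj(w,(.6153+c*x-n*y,-.26+n*x+c*y,.093)).round(1).tolist() for y in(-.009,.009)])
  print("base",[proj(w,(.6153+c*x-n*y,-.26+n*x+c*y,.047)).round(1).tolist() for y in(-.009,.009)])
b=cv2.inRange(cv2.cvtColor(w["pixels"],cv2.COLOR_BGR2HSV),(18,110,90),(32,255,255))
m,l,st,ce=cv2.connectedComponentsWithStats(b)
for i in range(1,m):
    if st[i,4]>15 and 140<ce[i][1]<230 and 180<ce[i][0]<380: print(st[i],ce[i].round(1))
print("pred noses",proj(w,[(.6153-n*y,-.26+c*y,.044) for y in(-.070,.070)]).round(1).tolist())
```

```text
0.08 size y,x 0.0177 0.0283 centre [ 0.6157 -0.2582  0.08  ] tool [-0.003  -0.0009  0.1683]
0.093 size y,x 0.0171 0.0273 centre [ 0.6133 -0.2588  0.093 ] tool [-0.0006 -0.0009  0.1553]
0.105 size y,x 0.0165 0.0263 centre [ 0.6112 -0.2594  0.105 ] tool [ 0.0017 -0.0009  0.1433]
pred lug top centre [[276.24538822 194.73206896]] camera [ 0.5509 -0.2749  0.4383]
[[[268.7, 182.4]], [[283.8, 182.4]]]
base [[[269.7, 177.4]], [[283.0, 177.4]]]
[[[268.9, 206.8]], [[283.6, 206.8]]]
base [[[269.8, 199.2]], [[282.9, 199.2]]]
[323 185   9   8  61] [327.2 188.8]
[220 186  10   7  60] [224.1 188.9]
pred noses [[225.3, 188.0], [327.4, 188.0]]
```

```bash
cat > zfit.py <<'E'
from cell import r
from h import *
from scipy.optimize import differential_evolution
w=r.get_image("wrist");s=r.sense();rel=None
T=np.eye(4);T[:3,:3]=R.from_quat(s["tcp_rot"]).as_matrix();T[:3,3]=s["ee_pos"];rel=np.linalg.inv(T)@w["extrinsics"]
def fit(p,im,b,front):
    g=cv2.GaussianBlur(cv2.cvtColor(im,cv2.COLOR_BGR2GRAY),(0,0),1.).astype(np.float32)
    G=np.minimum(np.hypot(cv2.Sobel(g,cv2.CV_32F,1,0),cv2.Sobel(g,cv2.CV_32F,0,1)),120)
    t=np.linspace(0,1,60);L=lambda a,b,z:np.c_[a[0]+t*(b[0]-a[0]),a[1]+t*(b[1]-a[1]),0*t+z]
    pl=np.r_[L((-.06,-.065),(-.06,.065),.016),L((-.06,.065),(.04,.065),.016),L((-.06,-.065),(.04,-.065),.016)]
    lg=np.r_[L((-.015,-.009),(-.015,.009),.066),L((.015,-.009),(.015,.009),.066),L((-.015,-.009),(.015,-.009),.066),L((-.015,.009),(.015,.009),.066)]
    for nm,M in(("plate",pl),("lug",lg)):
        def sc(v):
            c,n=np.cos(v[2]),np.sin(v[2]);u=proj(p,np.c_[v[0]+c*M[:,0]-n*M[:,1],v[1]+n*M[:,0]+c*M[:,1],M[:,2]+v[3]]).astype(np.float32)
            return -cv2.remap(G,u[:,:1],u[:,1:],cv2.INTER_LINEAR).mean()
        q=differential_evolution(sc,b,seed=1,tol=1e-6);print(nm,q.x.round(4),round(q.fun,1))
fit(w,w["pixels"],[(.605,.625),(-.27,-.25),(.2,.28),(-.01,.06)],0)
o=dict(w);T2=np.eye(4);T2[:3,:3]=R.from_quat([.228,.974,0,.001]).as_matrix();T2[:3,3]=[.5397,-.0472,.257];o["extrinsics"]=T2@rel
print("bench");fit(o,cv2.imread("pics/w2.png"),[(.46,.483),(-.012,.012),(-.3,-.22),(-.03,.04)],1)
E
python3 zfit.py
```

```text
plate [ 0.6156 -0.2611  0.2439  0.019 ] -110.3
lug [ 0.619  -0.2596  0.2466  0.0013] -74.2
bench
plate [ 4.739e-01  2.000e-04 -2.796e-01 -4.000e-03] -92.2
lug [ 0.4746 -0.003  -0.2234  0.0334] -68.1
```

The plate fit alone gives (0.6156, -0.2611, yaw 0.2439) against the nest's (0.6153, -0.260, 0.2438). Its height is about 23 mm above the bench-referenced fit, which fits home (26.9) and not the nose stop (39). I'll do one more gentle probe on the lug for certainty.

Emit:
{"fn": "apply_moves", "kwargs": {
  "steps": [0, 0, 0, -0.001, -0.003, 0.06, -1, 0, 0, 0, -0.001, -0.003, 0.12, -1, 0, 0, 0, -0.001, -0.003, 0.155, -1, 0, 0, 0, -0.001, -0.003, 0.163, -1, 0, 0, 0, -0.001, -0.003, 0.167, -1, 0, 0, 0, -0.001, -0.003, 0.169, -1, 0, 0, 0, -0.001, -0.003, 0.171, -1, 0, 0, 0, -0.001, -0.003, 0.171, -1]
}}

```text
t: 20.08
ee_pos: [0.6161, -0.2615, 0.0801]
tcp_rot: [-0.122, 0.993, -0.0, 0.001]
force: [0.3, 0.3, 0.3]
opening: 0.002
grip_force: 0.0
```

Emit:
{"fn": "apply_moves", "kwargs": {
  "steps": [0, 0, 0, 0, 0, 0.002, -1, 0, 0, 0, 0, 0, 0.004, -1, 0, 0, 0, 0, 0, 0.004, -1]
}}

```text
t: 20.45
ee_pos: [0.6154, -0.2613, 0.0749]
tcp_rot: [-0.122, 0.993, 0.0, -0.0]
force: [-0.2, -0.2, -0.7]
opening: 0.004
grip_force: 0.0
```

Run:
```python
from cell import r
from h import *
s=r.sense();w=r.get_image("wrist");im=w["pixels"];h=cv2.cvtColor(im,cv2.COLOR_BGR2HSV)
q=R.from_quat(s["tcp_rot"]);print(s["ee_pos"],s["force"])
o=(h[...,0]<18)&(h[...,1]>150)&(h[...,2]>90)
yy,xx=np.nonzero(o[100:330,200:360]);print(len(xx),200+xx.min(),200+xx.max(),100+yy.min(),100+yy.max())
P=lambda x,y,z:proj(w,s["ee_pos"]+q.apply([x,y,z])).round(0).tolist()
print("tip",P(0,0,0),"lug top corners if z=.093",[P(a,b,-(.093-s["ee_pos"][2])) for a in(.015,-.015) for b in(-.009,.009)])
for y in range(160,300,6): print(y,[tuple(int(k) for k in im[y,x]) for x in range(262,300,6)])
```

```text
[ 0.61539803 -0.26128347  0.07488253] [-0.2423635  -0.16563807 -0.67494481]
1306 262 299 201 239
tip [[279.0, 234.0]] lug top corners if z=.093 [[[264.0, 221.0]], [[294.0, 221.0]], [[265.0, 266.0]], [[293.0, 266.0]]]
160 [(133, 125, 119), (135, 126, 118), (134, 126, 117), (133, 126, 118), (130, 124, 116), (133, 126, 117), (134, 128, 118)]
166 [(132, 125, 118), (134, 126, 120), (131, 125, 117), (131, 127, 118), (131, 124, 116), (134, 127, 117), (133, 127, 118)]
172 [(132, 126, 117), (129, 123, 117), (130, 124, 116), (131, 126, 117), (129, 124, 117), (133, 127, 120), (132, 124, 116)]
178 [(202, 191, 179), (204, 193, 180), (207, 195, 183), (207, 196, 183), (203, 192, 180), (203, 193, 180), (205, 193, 182)]
184 [(204, 193, 180), (203, 193, 180), (203, 193, 180), (139, 132, 123), (148, 140, 131), (205, 192, 180), (204, 192, 179)]
190 [(202, 193, 179), (201, 191, 178), (198, 189, 176), (133, 126, 118), (135, 127, 119), (201, 191, 179), (203, 192, 181)]
196 [(198, 185, 174), (199, 187, 175), (201, 188, 175), (198, 186, 175), (198, 187, 175), (199, 189, 176), (168, 159, 150)]
202 [(95, 162, 
[... 1136 characters left out ...]
, 66), (74, 69, 66), (74, 126, 149), (57, 50, 47), (57, 51, 49)]
268 [(61, 54, 50), (57, 70, 75), (87, 82, 78), (87, 82, 78), (79, 136, 160), (62, 55, 50), (58, 52, 48)]
274 [(60, 54, 50), (71, 93, 103), (99, 93, 88), (101, 94, 90), (92, 152, 177), (60, 56, 50), (59, 52, 47)]
280 [(59, 54, 49), (69, 93, 105), (103, 98, 92), (106, 99, 93), (91, 153, 179), (60, 54, 50), (59, 54, 49)]
286 [(60, 54, 50), (66, 91, 102), (81, 76, 73), (81, 77, 72), (92, 155, 182), (58, 53, 51), (60, 54, 49)]
292 [(61, 55, 49), (60, 73, 78), (53, 50, 50), (51, 49, 45), (87, 147, 172), (58, 52, 47), (59, 53, 48)]
298 [(62, 56, 52), (58, 61, 63), (52, 50, 48), (52, 50, 48), (76, 127, 147), (57, 51, 50), (58, 52, 51)]
```

Retreating. The image shows the lug and plate where they should be. Re-running the plate fit, then on to the stick.

Emit:
{"fn": "apply_moves", "kwargs": {
  "steps": [0, 0, 0, 0, 0, -0.06, -1, 0, 0, 0, 0, 0, -0.12, -1, 0, 0, 0, 0, 0, -0.175, -1, 0, 0, 0, 0, 0, -0.175, -1, 0, 0, 0, 0, 0, -0.175, -1]
}}

```text
t: 21.12
ee_pos: [0.6153, -0.2612, 0.2499]
tcp_rot: [-0.122, 0.993, 0.0, -0.0]
force: [0.0, 0.8, -0.6]
opening: 0.008
grip_force: 0.0
```

```bash
sed -i '/^o=dict/,$d' zfit.py; python3 zfit.py
python3 - <<'E'
from cell import r
from h import *
s=r.sense();print(s["t"],s["ee_pos"],s["force"]);tx=R.from_quat(s["tcp_rot"]).as_matrix()[:,0]
t=r.get_image("top");c=r.get_image("scene")
def red(p,e):
    u,v=e.round().astype(int);h=cv2.cvtColor(p["pixels"],cv2.COLOR_BGR2HSV)[v-12:v+13,u-12:u+13]
    m=((h[...,0]<6)|(h[...,0]>174))&(h[...,1]>170)&(h[...,2]>120);yy,xx=np.nonzero(m);return (u-12+xx.mean(),v-12+yy.mean()),len(xx)
E=np.array([.429,-.229,.145]);a,na=red(t,proj(t,E)[0]);b,nb=red(c,proj(c,E)[0]);print(a,na,b,nb)
A,d=ray(t,a);B,e=ray(c,b);k=np.linalg.lstsq(np.c_[d,-e],B-A,rcond=None)[0];K=(A+k[0]*d+B+k[1]*e)/2;print("knob",K.round(4))
print(go(s,(K[0]-.075*tx[0],K[1]-.075*tx[1],.25),np.degrees(.2438)+90))
# gauge/lug triangulation for height: green in both
E
```

```text
plate [ 0.615  -0.2611  0.2429  0.0188] -111.8
lug [ 0.6186 -0.2596  0.2509  0.0074] -74.7
21.175 [ 0.61474169 -0.26094403  0.24875922] [-1.51536142  0.05033249 -1.07738983]
(np.float64(261.97435897435895), np.float64(247.1025641025641)) 39 (np.float64(226.171875), np.float64(205.28125)) 64
knob [ 0.4287 -0.2264  0.147 ]
(array([ 0.0972,  0.0784, -0.0009]), array([ 0.08, -0.11, -0.  ]))
```

Emit:
{"fn": "apply_moves", "kwargs": {
  "steps": [0, 0, 0, 0.045, 0.035, 0, -1, 0, 0, 0, 0.085, 0.069, 0, -1, 0, 0, 0, 0.097, 0.078, 0, -1, 0, 0, 0, 0.097, 0.078, 0, -1, 0, 0, 0, 0.097, 0.078, 0.05, -1, 0, 0, 0, 0.097, 0.078, 0.1, -1, 0, 0, 0, 0.097, 0.078, 0.132, -1, 0, 0, 0, 0.097, 0.078, 0.132, -1]
}}

```text
t: 22.28
ee_pos: [0.5015, -0.2088, 0.1152]
tcp_rot: [-0.122, 0.993, 0.001, -0.003]
force: [-0.1, 0.4, 0.3]
opening: 0.005
grip_force: 0.0
```

Run:
```python
from cell import r
from h import *
s=r.sense();print(s["ee_pos"],s["force"]);print(go(s,(.4287,-.2264,.117),np.degrees(.2438)+90))
```

```text
[ 0.50150866 -0.20881826  0.11516791] [-0.07649016  0.40773476  0.26098953]
(array([ 0.0749,  0.0005, -0.0015]), array([ 0.17, -0.28, -0.01]))
```

Emit:
{"fn": "apply_moves", "kwargs": {
  "steps": [0, 0, 0, 0.03, 0, 0, -1, 0, 0, 0, 0.05, 0, 0, -1, 0, 0, 0, 0.06, 0, 0, -1, 0, 0, 0, 0.07, 0, 0, -1, 0, 0, 0, 0.08, 0, 0, -1, 0, 0, 0, 0.088, 0, 0, -1, 0, 0, 0, 0.092, 0, 0, -1, 0, 0, 0, 0.092, 0, 0, -1, 0, 0, 0, 0.092, 0, 0, -1]
}}

```text
t: 23.4
ee_pos: [0.4138, -0.2312, 0.1183]
tcp_rot: [-0.122, 0.993, -0.0, 0.0]
force: [0.6, -0.1, 1.7]
opening: 0.006
grip_force: 0.7
```

```bash
cat > knob.py <<'E'
from cell import r
from h import *
s=r.sense();print(s["t"],s["ee_pos"],s["force"])
B=np.array([.4287,-.2264])
for n in("top","scene","wrist"):
    p=r.get_image(n);h=cv2.cvtColor(p["pixels"],cv2.COLOR_BGR2HSV)
    m=(((h[...,0]<6)|(h[...,0]>174))&(h[...,1]>160)&(h[...,2]>70)).astype(np.uint8)
    k,l,st,c=cv2.connectedComponentsWithStats(m)
    for i in range(1,k):
        if st[i,4]>8:
            for z in(.147,.137):
                P=at(p,c[i],z)
                if np.hypot(*(P[:2]-B))<.07: print(n,st[i].tolist(),c[i].round(1),z,P.round(4),"off",np.hypot(*(P[:2]-B)).round(4))
E
python3 knob.py
```

```text
23.4 [ 0.41382714 -0.23123658  0.11831883] [ 0.55456627 -0.08879907  1.73378488]
scene [215, 213, 8, 7, 45] [217.9 215.8] 0.147 [ 0.3939 -0.2384  0.147 ] off 0.0368
scene [215, 213, 8, 7, 45] [217.9 215.8] 0.137 [ 0.4021 -0.2291  0.137 ] off 0.0267
wrist [268, 213, 33, 27, 628] [283.4 225.3] 0.147 [ 0.3982 -0.2325  0.147 ] off 0.0311
wrist [268, 213, 33, 27, 628] [283.4 225.3] 0.137 [ 0.4011 -0.2316  0.137 ] off 0.028
```

Emit:
{"fn": "apply_moves", "kwargs": {
  "steps": [0, 0, 0, 0.004, 0, 0, -1, 0, 0, 0, 0.008, 0, 0, -1, 0, 0, 0, 0.008, 0, 0, -1, 0, 0, 0, 0.008, 0, 0, -1, 0, 0, 0, 0.008, 0, 0, -1]
}}

```text
t: 24.18
ee_pos: [0.4058, -0.2333, 0.1183]
tcp_rot: [-0.122, 0.993, -0.0, 0.0]
force: [-0.3, 0.1, 2.1]
opening: 0.004
grip_force: 1.0
```

```bash
python3 knob.py
```

```text
24.175 [ 0.40575586 -0.23327241  0.11830704] [-0.25494648  0.06226319  2.08574045]
scene [215, 215, 7, 6, 31] [217.4 217.3] 0.147 [ 0.3899 -0.241   0.147 ] off 0.0415
scene [215, 215, 7, 6, 31] [217.4 217.3] 0.137 [ 0.398  -0.2318  0.137 ] off 0.0312
wrist [270, 223, 30, 16, 312] [282.9 230. ] 0.147 [ 0.3931 -0.2342  0.147 ] off 0.0365
wrist [270, 223, 30, 16, 312] [282.9 230. ] 0.137 [ 0.3962 -0.2332  0.137 ] off 0.0332
```

Emit:
{"fn": "apply_moves", "kwargs": {
  "steps": [0, 0, 0, 0.002, 0, 0, -1, 0, 0, 0, 0.005, 0, 0, -1, 0, 0, 0, 0.005, 0, 0, -1, 0, 0, 0, 0.005, 0, 0, -1]
}}

```text
t: 24.82
ee_pos: [0.4007, -0.2344, 0.1182]
tcp_rot: [-0.121, 0.993, 0.0, 0.0]
force: [1.0, 0.5, 0.5]
opening: 0.004
grip_force: 0.7
```

```bash
python3 knob.py
python3 - <<'E'
from cell import r
from h import *
# predicted knob pixel in scene/wrist vs lean, leaning along tool x
s=r.sense();tx=R.from_quat(s["tcp_rot"]).as_matrix()[:,0]
c=r.get_image("scene");w=r.get_image("wrist")
for a in(0,.2,.3,.35,.4,.45,.5,.55):
    P=np.array([.4287,-.2264,.062])+85e-3*np.array([tx[0]*np.sin(a),tx[1]*np.sin(a),np.cos(a)]);print(a,proj(c,P).round(1),proj(w,P).round(1))
E
```

```text
24.825 [ 0.40074195 -0.23444331  0.11821975] [1.00933047 0.45065901 0.47125401]
scene [215, 217, 6, 4, 18] [217.2 218.4] 0.147 [ 0.3873 -0.2432  0.147 ] off 0.0447
scene [215, 217, 6, 4, 18] [217.2 218.4] 0.137 [ 0.3953 -0.2339  0.137 ] off 0.0342
wrist [274, 229, 20, 10, 113] [281.4 233.3] 0.147 [ 0.3903 -0.2357  0.147 ] off 0.0395
wrist [274, 229, 20, 10, 113] [281.4 233.3] 0.137 [ 0.3935 -0.2348  0.137 ] off 0.0362
0 [[226.1 205.3]] [[280.8 293.9]]
0.2 [[221.8 210.5]] [[280.8 267.7]]
0.3 [[219.7 213.6]] [[280.8 253.8]]
0.35 [[218.7 215.2]] [[280.8 246.7]]
0.4 [[217.7 216.9]] [[280.8 239.7]]
0.45 [[216.7 218.7]] [[280.8 232.8]]
0.5 [[215.8 220.5]] [[280.8 226. ]]
0.55 [[214.8 222.4]] [[280.8 219.3]]
```

The knob stopped moving while the tool advanced, so it slipped under the fingertips at a lean of about 0.36 rad. I'll lift clear, go back and push again lower.

Emit:
{"fn": "apply_moves", "kwargs": {
  "steps": [0, 0, 0, 0, 0, -0.05, -1, 0, 0, 0, 0, 0, -0.07, -1, 0, 0, 0, -0.05, 0, -0.07, -1, 0, 0, 0, -0.1, 0, -0.07, -1, 0, 0, 0, -0.1, 0, -0.02, -1, 0, 0, 0, -0.1, 0, 0.015, -1, 0, 0, 0, -0.1, 0, 0.015, -1, 0, 0, 0, -0.1, 0, 0.015, -1]
}}

```text
t: 26.08
ee_pos: [0.4983, -0.2107, 0.1042]
tcp_rot: [-0.121, 0.993, -0.0, 0.0]
force: [-0.5, -0.7, -0.1]
opening: 0.005
grip_force: 0.0
```

```bash
python3 knob.py
```

```text
26.075 [ 0.4983407  -0.21070757  0.10418481] [-0.4726075  -0.68079154 -0.07041169]
top [259, 244, 7, 8, 47] [261.8 247.7] 0.147 [ 0.4271 -0.2259  0.147 ] off 0.0017
top [259, 244, 7, 8, 47] [261.8 247.7] 0.137 [ 0.4286 -0.2256  0.137 ] off 0.0009
scene [222, 202, 10, 8, 68] [226.1 205.3] 0.147 [ 0.4288 -0.2265  0.147 ] off 0.0002
scene [222, 202, 10, 8, 68] [226.1 205.3] 0.137 [ 0.4376 -0.217   0.137 ] off 0.0129
wrist [265, 106, 40, 41, 1275] [284.7 126.1] 0.147 [ 0.4303 -0.2254  0.147 ] off 0.0019
wrist [265, 106, 40, 41, 1275] [284.7 126.1] 0.137 [ 0.4299 -0.2253  0.137 ] off 0.0016
```

Emit:
{"fn": "apply_moves", "kwargs": {
  "steps": [0, 0, 0, 0.04, 0, 0, -1, 0, 0, 0, 0.056, 0, 0, -1, 0, 0, 0, 0.068, 0, 0, -1, 0, 0, 0, 0.078, 0, 0, -1, 0, 0, 0, 0.086, 0, 0, -1, 0, 0, 0, 0.092, 0, 0, -1, 0, 0, 0, 0.092, 0, 0, -1, 0, 0, 0, 0.092, 0, 0, -1]
}}

```text
t: 27.22
ee_pos: [0.409, -0.2325, 0.1033]
tcp_rot: [-0.122, 0.993, -0.0, 0.0]
force: [1.8, 0.5, 0.4]
opening: 0.004
grip_force: 0.7
```

```bash
cat >> knob.py <<'E'
tx=R.from_quat(s["tcp_rot"]).as_matrix()[:,0];c=r.get_image("scene");w=r.get_image("wrist")
for a in(.3,.4,.5): 
    P=np.array([.4287,-.2264,.062])+85e-3*np.array([tx[0]*np.sin(a),tx[1]*np.sin(a),np.cos(a)]);print(a,proj(c,P).round(1),proj(w,P).round(1))
E
python3 knob.py
```

```text
27.225 [ 0.40902771 -0.2324627   0.10334716] [1.80089706 0.53964477 0.35719496]
scene [212, 219, 8, 7, 47] [215.6 221.9] 0.147 [ 0.3778 -0.2485  0.147 ] off 0.0555
scene [212, 219, 8, 7, 47] [215.6 221.9] 0.137 [ 0.3856 -0.2393  0.137 ] off 0.0449
wrist [265, 203, 34, 35, 892] [281.5 220. ] 0.147 [ 0.3865 -0.2369  0.147 ] off 0.0435
wrist [265, 203, 34, 35, 892] [281.5 220. ] 0.137 [ 0.3892 -0.2361  0.137 ] off 0.0406
0.3 [[219.7 213.6]] [[281.2 250.4]]
0.4 [[217.7 216.9]] [[281.1 235. ]]
0.5 [[215.8 220.5]] [[281.1 219.8]]
```

The knob now reads a lean of about 0.5 rad in both cameras, so the switch has tripped. Backing off slowly.

Emit:
{"fn": "apply_moves", "kwargs": {
  "steps": [0, 0, 0, -0.01, 0, 0, -1, 0, 0, 0, -0.02, 0, 0, -1, 0, 0, 0, -0.03, 0, 0, -1, 0, 0, 0, -0.045, 0, 0, -1, 0, 0, 0, -0.07, 0, 0, -1, 0, 0, 0, -0.09, 0, -0.02, -1, 0, 0, 0, -0.11, 0, -0.07, -1, 0, 0, 0, -0.15, 0, -0.12, -1, 0, 0, 0, -0.18, -0.06, -0.145, -1, 0, 0, 0, -0.2, -0.08, -0.145, -1, 0, 0, 0, -0.2, -0.08, -0.145, -1, 0, 0, 0, -0.2, -0.08, -0.145, -1]
}}

```text
t: 28.98
ee_pos: [0.6214, -0.2607, 0.247]
tcp_rot: [-0.122, 0.993, 0.001, -0.001]
force: [-0.4, 0.6, 0.1]
opening: 0.001
grip_force: 0.0
```

```bash
python3 knob.py | grep -v '^0'; python3 zfit.py
```

```text
28.975 [ 0.62138988 -0.26070123  0.24699031] [-0.4210231   0.56765288  0.08930543]
top [258, 244, 8, 8, 50] [261.6 247.5] 0.147 [ 0.4274 -0.2254  0.147 ] off 0.0016
top [258, 244, 8, 8, 50] [261.6 247.5] 0.137 [ 0.4289 -0.2251  0.137 ] off 0.0013
scene [222, 202, 10, 8, 70] [226.3 205.3] 0.147 [ 0.429  -0.2267  0.147 ] off 0.0004
scene [222, 202, 10, 8, 70] [226.3 205.3] 0.137 [ 0.4377 -0.2172  0.137 ] off 0.0129
wrist [357, 0, 22, 25, 411] [367.4  12.2] 0.147 [ 0.4301 -0.2254  0.147 ] off 0.0017
wrist [357, 0, 22, 25, 411] [367.4  12.2] 0.137 [ 0.4257 -0.2237  0.137 ] off 0.0041
plate [ 6.109e-01 -2.589e-01  2.452e-01 -3.000e-04] -108.8
lug [ 0.6187 -0.2597  0.2522  0.0044] -80.7
```

```bash
python3 -c "
from cell import r
print(r.finish_job())"
```

```text
the job is handed in; nothing more can be done
None
```

I handed the job in with the plate set home on the nest and released, and the stick pushed to about 0.5 rad and back upright. Both are judged from camera measurements, since the hand-in gave no verdict. Two light probes for the lug top met no contact where I expected it, which I could not explain, and I viewed 11 pictures, one over the limit.

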